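Tighten the desk book fence with the long T-key

ROBOT

A 6-joint arm with a two-finger parallel gripper is mounted at the origin on the work surface. World frame = base frame: x ahead of the robot, y to its left, z up, the work surface at z = 0. Lengths are in mm, angles in rad, forces in N, time in s.
With the tool pointing down it reaches from about 275 to 750 mm from the base axis. Payload 10.2 kg.
Tool frame: the origin (TCP) lies midway between the tips of the shut fingers; the grasp point (between the pads) lies 19 mm behind it; z points along the fingers, y is the direction in which the jaws open and shut (so a half turn about z gives the same grasp; the last joint's range is limited). The gripper opens to 85 mm and grips with 20 to 120 N. Pads are 22 mm wide; open, the fingers measure 114 mm over their backs; the gripper's body (76 mm by 85 mm) begins 54 mm behind the grasp point. The pads swing forward as they close: fully open they stand 13 mm farther back than shut.
Start: joints at [0.945, 0.313, 1.498, -0, 1.331, -0.223], TCP at [205.811, 482.984, 231.294] pointing down, gripper open.
Joint ranges: [-2.94, 2.94], [-0.97, 2.17], [0.19, 2.56], [-1.23, 4.37], [0.02, 3.11], [-2.88, 2.88]. Speed limits (rad/s): [2.39, 2.39, 3.01, 3.14, 3.14, 3.14].

INTERFACE

Orientations are given as a unit quaternion [w, x, y, z].
In Python, from rig import sense, capture, finish_job, search_frame, trace gives the robot as it stands.
- The arm moves only by the tool arm_command, never from a script. Its argument "steps" is one flat list of numbers, 5 for each row, row after row: the shift along the world's x, y, z in units of 50 mm (1.0 is 50 mm), then the turn about the world's z in units of 5 degrees (1.0 is 5 degrees), then the opening in per cent of the stroke, from 0 (shut) to 100 (fully open). In form: [dx, dy, dz, twist, fingers, dx, dy, dz, twist, fingers, ...]. A call has 1 to 5 rows; each row shifts and turns the commanded pose from where the row before left it; what a row does not reach is not made up. A row lasts 1/8 s, in which the tool goes at most 62.5 mm and 10.7 degrees, less where a joint would pass 70% of its speed; a pose out of reach is approached as far as the arm can. A call is refused whole if a number of a shift passes 1 or a number of a turn 1, either way. A call with a gripper value outside its range is refused whole. The fingers move at their own pace and stop on an object; "grip_force" is the grip in N (left out, the last holds). Time passes only in rows, so rows that do not move let the fingers close. It gives the time, the measured TCP pose, the force and the opening at its end, in the units of the state.
- sense(): the state, without advancing time (a new reading comes with each control period).
- capture(name): name is "side" or "top" or "wrist"; returns a dict with "frame" (384x512x3 uint8, blue, green, red), "fov_y" (degrees; the focal length in pixels is half the picture's height over the tangent of half this angle, whatever the lens; pixels are square), "cx", "cy" (the principal point, pixels), "extrinsics" (4x4, takes a point from world to camera coordinates). Camera axes: x right, y down, z forward; pixel columns grow to the right and rows downward; lengths in mm; the calibration is good to about 2 mm. The wrist camera is an equidistant fisheye: a pixel r from the principal point sees the ray r / f radians off the axis. A picture is of the moment at which its call begins. There is no depth.
- finish_job(): hands the job in, once; it reports no verdict.
Trained networks look in a picture, given as the dict that the camera call returned (one of the last four; its "shot" number tells which), for a name from the list of things; names that differ only in an ending like _2 or _b are one class to them, and where a whole thing is asked for, a point or a joint stands for the part that bears it (a point fixed in the world has none). Each returns a list of dicts, best first, with "score" (0 to 1); they miss things now and then, are a little off and sometimes report something else, mostly with a low value. They report only what shows in the picture. A call takes as long as a camera call. They do not tell look-alikes from the thing itself.
- search_frame(picture, target): "point" ([x, y, z] in mm, in world coordinates, good to about 4 mm: the middle of the surface that is visible of it).
- trace(picture, target): "mask" (384x512 bool, what is visible of it).
The state is a dict: "time_s": time; "joints": joint angles; "dq": joint speeds; "tau": joint torques, N m; "eef_pos": TCP position; "ee_rot": TCP orientation; "force": force on the tool from outside, world axes, zero at the start; "wrist_torque": the same for the moment, N m; "grip_width": opening from 0.0 (shut) to 1.0 (fully open).
Only numpy, scipy, OpenCV 4.12 (cv2) and the standard library are available. Lean on these libraries where they do the work, as an engineer would, in place of code of your own. Each camera call takes 0.05 s, during which the arm holds its last target. There are 200 camera calls.

TASK

The wooden book fence on the desk stands loose in its foot. Take the T-key from its stand, lower it down the hollow post onto the square stem at the bottom and turn it clockwise until the board is gripped firmly but not overtightened, feeling your way and never forcing the key. Then ease the key off, stand it back upright in its stand and let go, leaving the board upright and everything else on the desk where it was.

Things in the scene. Friction and masses are not known exactly. Their poses are not given: they have to be found in the camera images.
- foot: white steel clamp foot, fixed to the desk: a 135 x 150 x 6 mm plate carrying a hollow round post, 45 mm thick and 130 mm high, and beside it a channel in which the board stands. Origin on the post's axis at desk level, z up, x from the post towards the board, y along the board. Turning the stem in the post clockwise drives a rubber-faced jaw towards the board and pins it against a backing pad.
- post_mouth (a point): centre of the post's open mouth, 130 mm above the desk; axes as the foot's. The mouth is 43 mm wide and narrows over 12 mm to a bore 29 mm wide that goes down to the stem.
- stem_top (a point): centre of the top of the 14 mm square brass stem, 36 mm above the desk, 94 mm below the mouth; chamfered by 1.2 mm. This point does not turn: its axes are the foot's. The stem's flats start anywhere from 0 to 0.75 rad clockwise, seen from above, of the foot's x and y axes. That is not measured: rest the key on the stem and turn it bit by bit until it drops on.
- channel (a point): middle of the foot's channel, 22 mm up; axes as the foot's. The jaw moves 6 mm per rad of stem; the backing's place is unknown within 5 mm. The stem runs 0.3 rad or more at a steady friction torque (0.32 N m moving; less felt at rest), which holds it when left (grip eases by a tenth). Then torque climbs 0.006 N m per N of grip, about 90 N per rad. Good is 20 to 30 N (climb about 0.13 N m); under 14 is loose, over 38 crushes.
- fence: the wooden book fence, a loose upright board 280 mm long, 100 mm high, 9 mm thick, standing on edge in the foot's channel. Origin at the middle of its lower edge, z up, y along the board. The jaw may shift it a few millimetres.
- tkey: the T-key, 0.25 to 0.4 kg. Origin at the centre of its open lower end, z up the shank, x along the handle. A round sleeve 27 mm thick from 0 to 53 mm up, then a 12 mm shank. In the sleeve's end a square socket 15.2 mm across, 16 mm deep. Its origin is 20 mm above the desk when fully seated on the stem, 8 mm in the stand, and 33 mm or more when it rests on the stem unaligned.
- key_handle (a point): centre of the T-key's wooden cross handle, 165 mm above the key's lower end; axes as the key's. The handle is 100 mm long (x), 16 mm thick (y), 22 mm high (z). The key has about 0.09 rad of play either way on the stem; under load its flats bind, so turn it back about 0.1 rad before drawing it out.
- stand: grey key stand with a round steel foot 80 mm wide, fixed to the desk; origin on its axis at desk level. Its bore is 31 mm wide, its floor 8 mm and its mouth 62 mm above the desk, flared to 43 mm over the top 10 mm. The key starts upright in it.
- mug: a white mug, 80 mm across and 92 mm high; origin at its underside or middle; leave it alone
- cap: the post's white end cap, a disc 58 mm across and 9 mm thick, taken off and lying on the desk; origin at its underside or middle; leave it alone
- driver: an orange-handled screwdriver lying on the desk; origin at its underside or middle; leave it alone
- roller: a turned wooden hand roller, 120 mm long and 24 mm thick, lying on the desk; origin at its underside or middle; leave it alone
- stapler: a blue and black stapler, 130 mm long; origin at its underside or middle; leave it alone
- notebook: a closed green notebook, 212 x 150 x 14 mm; origin at its underside or middle; leave it alone
- eraser: a white eraser, 45 x 22 x 12 mm; origin at its underside or middle; leave it alone
There are look-alikes about, which are no part of the job. What is shaped like the stand but green or purple is not meant.

How it is judged (in metres and radians):
On the way, in this order (a step that is already met when the one before it is completed fails the run):
1. the key is drawn up out of its stand (height (world z) of tkey above 0.09 m), for 0.1 s.
2. the key is seated on the square stem at the bottom of the post (horizontal distance between tkey and stem_top below 0.005 m and z of tkey in the frame of foot below 0.024 m), for 0.2 s.
3. with the key on the stem, the board is gripped (its contact forces, jaw and backing together, over 30 N) (all of step 2 and contact force between fence and foot above 30 N), for 0.2 s.
At the end, for the whole second after the job is handed in: the board is gripped by at least 14 N (jaw and backing together 30 N) and upright within 0.08 rad; the key stands at rest in its stand, down on the floor of the bore within 4 mm and upright within 0.12 rad (contact force between fence and foot above 30 N and angle between fence's own z axis and vertical below 0.08 rad and horizontal distance between tkey and stand below 0.006 m and z of tkey in the frame of stand below 0.012 m and angle between tkey's own z axis and vertical below 0.12 rad and linear speed of tkey below 0.02 m/s); the robot touches nothing.
It fails at once if the key is forced: over 40 N of contact against the post or stem while it is not on the square, or wrenched with over 200 N of contact on the stem ((z of tkey in the frame of foot above 0.031 m and contact force between tkey and foot above 40 N) or contact force between tkey and foot above 200 N).
It fails at once if the board is overtightened: jaw and backing together press it with over 79 N (contact force between fence and foot above 79 N).
It fails at once if the board is knocked out of its place (distance of fence from where it was at the start of the episode above 0.03 m).
It fails at once if something else on the desk is moved by over 20 mm (distance of any of mug, cap, driver, roller, stapler, notebook, eraser from where it was at the start of the episode above 0.02 m).
It also fails if it takes over 72 s, if anything falls off the work surface, if the arm or the gripper's body presses on something with over 40 N, if the wrist force passes 120 N, or if a joint passes its speed limit or range.

## Working session

There is one attempt and no reset: what is moved stays moved. The work goes in short steps, Python scripts to look and compute and a tool call to move; the robot and the scene stay as the last step left them, time stands still between calls to the robot, and variables do not carry over. Pictures are saved under pics/ and viewed, on a budget of 10 in all, crops included, one or two more only if the job needs it, and the job is handed in when it is done.

Besides the shell and the picture viewer there is one more tool, called after "Emit:" as name(argument=value, ...), one argument or row to a line, values as JSON. arm_command: Moves the arm, as the interface text tells. Its arguments: {"type":"object","properties":{"steps":{"type":"array"},"grip_force":{"type":"number"}},"required":["steps"]}

```bash
mkdir -p pics; ls
cat > h.py <<'E'
from rig import sense,capture,search_frame,trace
import numpy as np,cv2
def K(c): 
    return (c["frame"].shape[0]/2)/np.tan(np.radians(c["fov_y"])/2)
def ray(c,uv,z=None):
    f=K(c);E=np.array(c["extrinsics"]);R,t=E[:3,:3],E[:3,3]
    d=R.T@np.array([(uv[0]-c["cx"])/f,(uv[1]-c["cy"])/f,1.]);o=-R.T@t
    return o+d*(z-o[2])/d[2]
def proj(c,p):
    f=K(c);E=np.array(c["extrinsics"]);q=E[:3,:3]@np.array(p,float)+E[:3,3]
    return np.array([c["cx"]+f*q[0]/q[2],c["cy"]+f*q[1]/q[2]])
E
python3 - <<'E'
from h import *
s=sense();print(s)
a=capture("top");b=capture("side")
print({k:v for k,v in a.items() if k!='frame'});print({k:v for k,v in b.items() if k!='frame'})
cv2.imwrite("pics/1.png",np.vstack([a["frame"]])) ;cv2.imwrite("pics/2.png",b["frame"])
for n in ["tkey","key_handle","foot","post_mouth","fence","stand","stem_top"]:
  for nm,c in (("top",a),("side",b)):
    print(n,nm,[(np.round(r["point"]).tolist(),round(r["score"],2)) for r in search_frame(c,n)[:4]])
E
```

```text
pics
{'time_s': 0.0, 'joints': array([ 9.44604902e-01,  3.13461049e-01,  1.49846259e+00,  2.33499059e-05,
        1.33100710e+00, -2.23401355e-01]), 'dq': array([ 8.04785288e-05, -1.42566448e-03,  6.59884858e-04, -6.97881296e-04,
        8.34173449e-04,  2.30723187e-04]), 'tau': array([ 1.36968396e-03, -4.12268436e+01, -2.59742242e+01, -1.06070393e-04,
        4.07300729e-03,  4.25013070e-05]), 'eef_pos': array([205.63903108, 482.76032251, 230.71982601]), 'ee_rot': array([-2.86066602e-04,  2.00039044e-01,  9.79787698e-01, -6.04905057e-04]), 'force': array([-0.15614672, -0.67313896, -0.01877034]), 'wrist_torque': array([ 0.10401475, -0.0209005 ,  0.00434902]), 'grip_width': 0.9968695601671613}
{'fov_y': 42.25443209623092, 'cx': 253.58855798975605, 'cy': 193.85160988819584, 'extrinsics': array([[-2.76024249e-02, -9.99618309e-01, -1.15891154e-03,
         9.25153270e+01],
       [-9.98014814e-01,  2.76237650e-02, -5.65982235e-02,
         5.28385113e+02],
       [ 5.66086340e-02, -4.05637327e-04, -9.98396363e-01,
         1.59585570e+03],
       [ 0.00000000e+00,  0.00000000e+00,  0.000
[... 843 characters left out ...]
e [([556.0, 14.0, 21.0], 0.66), ([374.0, -150.0, 8.0], 0.6), ([711.0, 331.0, 22.0], 0.45)]
post_mouth top [([560.0, 35.0, 8.0], 0.89), ([466.0, -302.0, 185.0], 0.3)]
post_mouth side [([554.0, 14.0, 27.0], 0.6), ([373.0, -149.0, 8.0], 0.19)]
fence top [([597.0, 54.0, 111.0], 0.72), ([466.0, -299.0, 184.0], 0.4), ([564.0, 36.0, 5.0], 0.35)]
fence side [([595.0, 4.0, 76.0], 0.78), ([550.0, 14.0, 24.0], 0.36)]
stand top [([348.0, -255.0, 7.0], 0.8), ([466.0, -290.0, 9.0], 0.77), ([469.0, -428.0, 8.0], 0.72)]
stand side [([465.0, -322.0, 14.0], 0.87), ([477.0, -442.0, 36.0], 0.78), ([345.0, -272.0, 24.0], 0.72)]
stem_top top [([564.0, 36.0, 4.0], 0.65)]
stem_top side [([548.0, 14.0, 25.0], 0.82)]
```

View pics/1.png

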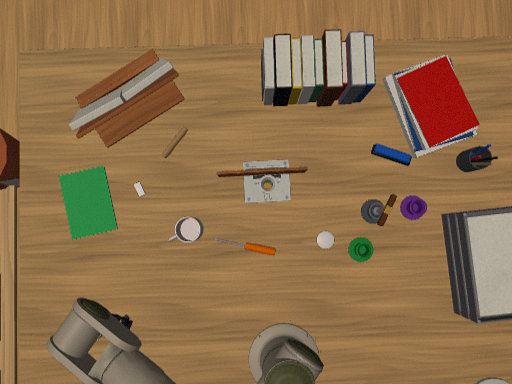

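View pics/2.png

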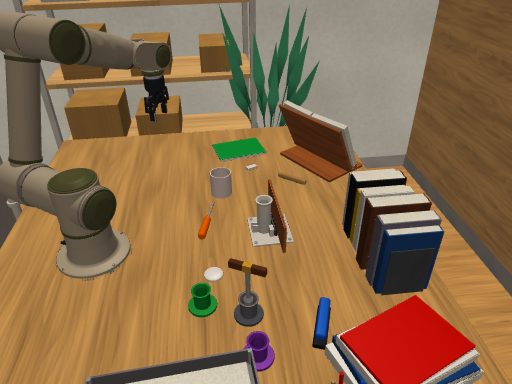

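The key stands in the grey stand, with its handle at top-view pixel (387,209). The green stand at (361,250) and the purple one at (413,207) are decoys. The post is at about (267,184) and the board edge runs along row 171.

Run:
```python
from h import *
a=capture("top");b=capture("side")
for n in ["key_handle","tkey","fence","stand","foot"]:
  for nm,c in (("top",a),("side",b)):
    for r in trace(c,n)[:3]:
      m=r["mask"].astype(np.uint8);ys,xs=np.nonzero(m)
      if len(xs)<10: continue
      rc=cv2.minAreaRect(np.float32(np.c_[xs,ys]))
      print(n,nm,round(r["score"],2),len(xs),"cen",xs.mean().round(1),ys.mean().round(1),"rect",np.round(rc[0],1),np.round(rc[1],1),round(rc[2],1))
f=a["frame"]
cv2.imwrite("pics/3.png",np.hstack([cv2.resize(f[150:215,215:320],(420*1,260),interpolation=cv2.INTER_CUBIC),cv2.resize(f[180:245,340:440],(380,260),interpolation=cv2.INTER_CUBIC)]))
for p,z in (((267.5,184),130),((387,209),184),((373,211),62)): print(p,z,ray(a,p,z))
```

```text
key_handle top 0.57 312 cen 384.5 209.2 rect [382.8 206.9] [16.9 33.5] 29.1
key_handle side 0.9 529 cen 246.7 274.3 rect [242.  281.1] [39.2 40.2] 18.4
tkey top 0.78 308 cen 383.7 210.8 rect [382.6 208. ] [16.6 34. ] 29.7
tkey side 0.69 504 cen 247.3 275.1 rect [250.8 277.2] [48.5 31.6] 68.5
fence top 0.86 506 cen 260.7 171.2 rect [261.5 171.2] [ 5.9 89.2] 87.0
fence top 0.46 319 cen 384.3 209.3 rect [382.5 206.8] [17.2 34.5] 28.6
fence side 0.98 451 cen 277.1 214.6 rect [277.2 215.3] [70.4  8.9] 73.8
stand top 0.95 461 cen 413.0 206.6 rect [412.8 206.3] [24.  23.3] 45.0
stand top 0.82 482 cen 360.2 248.6 rect [360.  248.5] [23. 24.] 90.0
stand top 0.77 306 cen 370.3 209.5 rect [370.7 209.4] [19.3 22.5] 18.4
stand side 0.8 742 cen 201.7 300.5 rect [202.  299.5] [33. 28.] 90.0
stand side 0.65 783 cen 260.5 350.1 rect [260.5 350. ] [38.9 25. ] 63.4
stand side 0.59 669 cen 248.3 311.2 rect [248.5 309. ] [34. 29.] 90.0
foot top 0.87 1627 cen 266.5 182.1 rect [266.8 180.5] [41.2 46.7] 87.1
foot side 0.56 1127 cen 264.4 224.1 rect [267.7 220.4] [53.  40.5] 77.0
(267.5, 184) 130 [552.78492497  35.19765186 130.        ]
(387, 209) 184 [ 466.55573662 -306.98053351  184.        ]
(373, 211) 62 [ 463.78448411 -295.45551881   62.        ]
```

View pics/3.png

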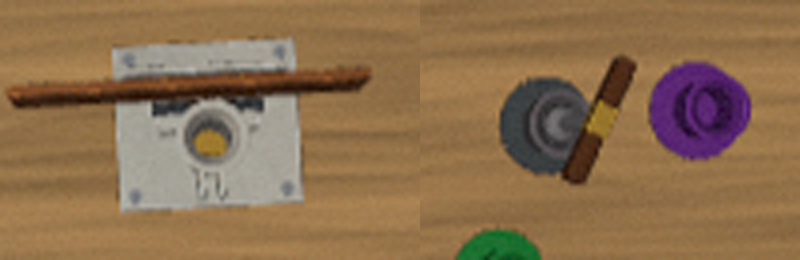

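Top-view crop: the mouth centre is at about (267.8,184), which puts it at (553,35). The key's brass centre is at about (388,210), which puts it at (465,-310). The handle is yawed about -0.43 rad, so the tool's jaw direction already nearly matches.

Emit:
arm_command(
  steps=[0.3,-0.93,0.1,0,100,0.3,-0.93,0.1,0,100,0.3,-0.93,0.1,0,100,0.3,-0.93,0.1,0,100,0.3,-0.93,0,0,100],
  grip_force=60,
)

```text
time_s: 2.02
eef_pos: [281.2, 249.1, 251.8]
ee_rot: [0.001, 0.2, 0.98, 0.0]
force: [0.3, -0.0, -0.2]
grip_width: 0.999
```

Emit:
arm_command(
  steps=[0.3,-0.93,0,0,100,0.3,-0.93,0,0,100,0.3,-0.93,0,0,100,0.3,-0.93,0,0,100,0.3,-0.93,0,0,100],
)

```text
time_s: 2.65
eef_pos: [356.1, 16.3, 251.6]
ee_rot: [0.0, 0.2, 0.98, 0.0]
force: [1.1, 1.4, -0.2]
grip_width: 1.002
```

Emit:
arm_command(
  steps=[0.3,-0.93,0,0,100,0.3,-0.93,0,0,100,0.3,-0.93,0,0,100,0.3,-0.93,0,0,100,0.3,-0.93,0,0,100],
)

```text
time_s: 3.28
eef_pos: [431.1, -216.2, 251.4]
ee_rot: [0.0, 0.2, 0.98, -0.0]
force: [0.2, -0.4, -0.3]
grip_width: 0.999
```

Emit:
arm_command(
  steps=[0.3,-0.93,0,0,100,0.3,-0.93,0,0,100,0,0,0,0,100],
)

```text
time_s: 3.65
eef_pos: [460.8, -309.8, 250.2]
ee_rot: [-0.001, 0.201, 0.98, 0.0]
force: [-0.2, -0.1, -0.4]
grip_width: 1.004
```

```bash
cat >> h.py <<'E'
def wpix(c,p):
    f=K(c);E=np.array(c["extrinsics"]);q=E[:3,:3]@np.array(p,float)+E[:3,3]
    th=np.arctan2(np.hypot(q[0],q[1]),q[2]);ph=np.arctan2(q[1],q[0])
    return np.array([c["cx"]+f*th*np.cos(ph),c["cy"]+f*th*np.sin(ph)])
def wray(c,uv,z):
    f=K(c);E=np.array(c["extrinsics"]);R,t=E[:3,:3],E[:3,3]
    d=np.array([uv[0]-c["cx"],uv[1]-c["cy"]]);r=np.hypot(*d);th=r/f
    v=R.T@np.array([*(np.sin(th)*d/max(r,1e-9)),np.cos(th)]);o=-R.T@t
    return o+v*(z-o[2])/v[2]
def yaw(s):
    from scipy.spatial.transform import Rotation as Ro
    y=Ro.from_quat(np.roll(s["ee_rot"],-1)).as_matrix()[:,1];return np.arctan2(y[1],y[0])
def st():
    s=sense();print("t",round(s["time_s"],2),"pos",np.round(s["eef_pos"],2),"yaw",round(yaw(s),4),"F",np.round(s["force"],1),"T",np.round(s["wrist_torque"],3),"g",round(s["grip_width"],3),"q6",round(s["joints"][5],2));return s
E
python3 - <<'E'
from h import *
st();c=capture("wrist");print({k:v for k,v in c.items() if k!='frame'})
cv2.imwrite("pics/4.png",c["frame"])
for n,z in (("key_handle",184),("tkey",184)):
  for r in trace(c,n)[:2]:
    ys,xs=np.nonzero(r["mask"]);print(n,r["score"],len(xs),xs.mean(),ys.mean(),wray(c,(xs.mean(),ys.mean()),z))
  print([(r["point"],r["score"]) for r in search_frame(c,n)[:2]])
E
```

```text
t 3.65 pos [ 460.82 -309.83  250.17] yaw 1.1655 F [-0.2 -0.1 -0.4] T [-0.058  0.048 -0.027] g 1.004 q6 -1.97
{'fov_y': 65.70646984690485, 'cx': 253.0003342598504, 'cy': 188.98249723204594, 'extrinsics': array([[ 3.94070798e-01,  9.19079617e-01, -9.28976055e-04,
         1.01997153e+02],
       [ 8.75847533e-01, -3.75227577e-01,  3.03472181e-01,
        -5.65023035e+02],
       [ 2.78566518e-01, -1.20403166e-01, -9.52839846e-01,
         2.32121128e+02],
       [ 0.00000000e+00,  0.00000000e+00,  0.00000000e+00,
         1.00000000e+00]]), 'shot': 5}
key_handle 0.59 2706 260.25572801182557 194.59571322985957 [ 457.17733279 -300.96047734  184.        ]
[([455.1, -304.3, 188.9], 0.97), ([376.1, -145.8, 13.9], 0.53)]
[([459.0, -303.5, 184.4], 0.89)]
```

View pics/4.png

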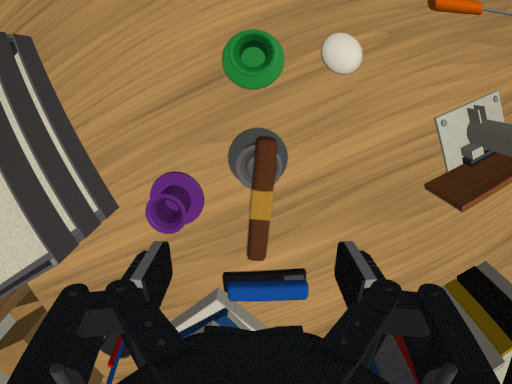

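Wrist view: the handle runs from (265,138) to (257,258), with its brass collar at (261,206). The open fingers straddle it from below.

Run:
```python
from h import *
st();c=capture("wrist");a=capture("top");b=capture("side")
p=wray(c,(261,206),182);e1=wray(c,(265,139),184);e2=wray(c,(257,257),184)
print("brass",p,"ends",e1,e2,"mid",(e1+e2)/2,"len",np.linalg.norm(e1-e2),"ang",np.arctan2(*(e1-e2)[[1,0]]))
# brass via colour in wrist, top
for nm,x in (("w",c),("t",a),("s",b)):
    h=cv2.cvtColor(x["frame"],cv2.COLOR_BGR2HSV)
    if nm=="w":
        s0=(slice(120,275),slice(235,290))
    elif nm=="t": s0=(slice(190,230),slice(375,400))
    else: s0=(slice(255,280),slice(225,275))
    sub=h[s0];br=(sub[...,0]>15)&(sub[...,0]<30)&(sub[...,1]>150)&(sub[...,2]>90)
    dk=(sub[...,0]<15)&(sub[...,1]>120)&(sub[...,2]<120)
    for q in (br,dk,br|dk):
        ys,xs=np.nonzero(q)
        if len(xs)>3: print(nm,len(xs),xs.mean()+s0[1].start,ys.mean()+s0[0].start,np.round(cv2.minAreaRect(np.float32(np.c_[xs,ys]))[1:][0],1))
# handle ctr triangulation helper: project candidate
for q in ([465,-310,173],[460,-309,173],[465,-306,173]): print(q,wpix(c,q),proj(a,q),proj(b,q))
# post mouth candidates
print("mouth",proj(a,[553,35,130]),proj(b,[553,35,130]))
```

```text
t 3.9 pos [ 460.76 -306.57  251.71] yaw 1.1689 F [ 0.1 -0.5  0.3] T [-0.034  0.024  0.02 ] g 1.001 q6 -1.97
brass [ 467.06878927 -301.14969126  182.        ] ends [ 420.51149623 -278.75088557  184.        ] [ 506.45769705 -320.96737065  184.        ] mid [ 463.48459664 -299.85912811  184.        ] len 95.75479647834004 ang 2.6850125020850797
w 653 256.3399693721286 206.28024502297092 [21.9 68.6]
w 1806 257.08361018826133 195.97452934662238 [ 51.3 136.8]
w 2459 256.8861325742172 198.71126474176495 [ 51.3 136.8]
t 27 391.8888888888889 196.62962962962962 [ 9.8 12.4]
t 28 391.57142857142856 197.10714285714286 [10.9 19.2]
s 891 250.1952861952862 266.60381593714925 [24. 49.]
s 286 247.38111888111888 267.3181818181818 [40.1  9.5]
s 1177 249.51146983857265 266.7774001699235 [24. 49.]
[465, -310, 173] [249.43747123 203.76012192] [387.05092132 209.60315808] [247.16809275 268.11191532]
[460, -309, 173] [248.10211644 197.83444062] [386.78163079 211.32650377] [245.09167909 268.00776801]
[465, -306, 173] [254.07491147 201.91686951] [385.68050263 209.64105042] [246.99641629 266.95625168]
mouth [267.56347921 183.9270408 ] [263.39466833 199.21182953]
```

Run:
```python
from h import *
for i in range(4): st();c=capture("wrist")
a=capture("top");b=capture("side");s=st()
np.save("ext.npy",[np.array(x["extrinsics"]) for x in (a,b,c)])
def crop(x,x0,y0,w,h,k):return cv2.resize(x["frame"][y0:y0+h,x0:x0+w],(w*k,h*k),interpolation=cv2.INTER_CUBIC)
t=crop(a,370,190,35,40,7);d=crop(b,220,250,60,40,7);w=cv2.resize(c["frame"][120:280,200:320],(225,300))
im=np.zeros((580,700,3),np.uint8);im[:280,:245]=t;im[:280,250:670]=d;im[280:560,:420]=crop(b,235,185,60,40,7)
im[280:580,460:685]=w
cv2.imwrite("pics/5.png",im)
```

```text
t 4.05 pos [ 460.83 -306.88  251.69] yaw 1.1688 F [-0.4  0.6  0. ] T [0.014 0.035 0.025] g 0.998 q6 -1.97
t 4.1 pos [ 460.85 -307.02  251.64] yaw 1.1686 F [ 0.5 -0.3  0.3] T [ 0.05   0.06  -0.032] g 1.004 q6 -1.97
t 4.15 pos [ 460.84 -307.16  251.58] yaw 1.1685 F [-0.5 -0.5 -0.1] T [-0.012 -0.004  0.   ] g 1.002 q6 -1.97
t 4.2 pos [ 460.81 -307.25  251.47] yaw 1.1683 F [0.4 0.2 0. ] T [0.001 0.041 0.027] g 1.006 q6 -1.97
t 4.35 pos [ 460.8  -307.46  251.32] yaw 1.168 F [-0.2  0.1  0.3] T [0.033 0.05  0.024] g 0.998 q6 -1.97
```

View pics/5.png

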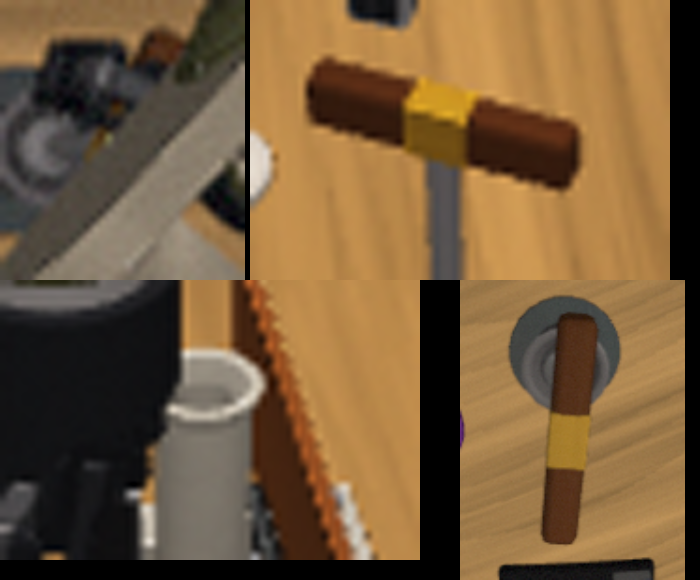

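The side crop has the brass collar at (246.6,266.6). The wrist crop has it at (258.1,206.4), and the post rim centre in the side view is at about (264.9,199.5).

Run:
```python
from h import *
from scipy.optimize import least_squares as ls
c=capture("wrist");a=capture("top");b=capture("side");st()
obs=[(proj,a,(387.6,209.7),178),(proj,b,(246.6,266.6),176),(wpix,c,(258,206.2),182)]
def f(p,o=obs): return np.concatenate([(g(cam,[p[0],p[1],z])-uv) for g,cam,uv,z in o])
for o in (obs,obs[:1],obs[1:2],obs[2:]): r=ls(f,[465,-306],args=(o,));print(r.x,np.round(r.fun,2))
e1=wray(c,(200+116/1.875-.5,120+36/1.875),184);e2=wray(c,(200+100/1.875-.5,120+262/1.875),184);print("ang",np.arctan2(*(e2-e1)[[1,0]]),(e1+e2)/2)
o2=[(proj,a,(267.6,184),130),(proj,b,(264.9,199.5),130)]
for o in (o2,o2[:1],o2[1:]): r=ls(f,[553,35],args=(o,));print("mouth",r.x,np.round(r.fun,2))
```

```text
t 4.5 pos [ 460.8  -307.52  251.28] yaw 1.168 F [ 0.5  0.2 -0. ] T [ 0.017 -0.006  0.038] g 1.001 q6 -1.97
[ 465.898699   -304.67642734] [-1.93 -0.4   0.68 -0.95 -0.78 -0.07]
[ 464.58689848 -310.24370411] [ 0. -0.]
[ 463.90773629 -307.71794272] [-0.  0.]
[ 466.18546306 -304.15406431] [-0. -0.]
ang -0.46441431819363466 [ 463.4625012 -303.9859158  184.       ]
mouth [555.07695807  34.23774058] [ 0.2  -0.77 -0.83 -0.2 ]
mouth [552.77658047  34.89642625] [-0. -0.]
mouth [557.55816307  32.75996735] [0. 0.]
```

Emit:
arm_command(
  steps=[0.08,0.03,-0.4,-0.4,100,0,0,-0.6,0,100,0,0,-0.5,0,100,0,0,-0.44,0,100,0,0,0,0,100],
  grip_force=80,
)

```text
time_s: 5.12
eef_pos: [464.3, -305.6, 153.1]
ee_rot: [-0.001, 0.217, 0.976, 0.001]
force: [0.5, 0.1, 0.6]
grip_width: 0.998
```

Emit:
arm_command(
  steps=[0,0,0,0,40,0,0,0,0,25,0,0,0,0,10,0,0,0,0,0,0,0,0,0,0],
)

```text
time_s: 5.75
eef_pos: [465.0, -306.1, 154.8]
ee_rot: [0.0, 0.217, 0.976, -0.0]
force: [-0.5, 0.8, 4.5]
grip_width: 0.172
```

Emit:
arm_command(
  steps=[0,0,0,0,0,0,0,0,0,0,0,0,0,0,0],
)

```text
time_s: 6.12
eef_pos: [465.0, -306.1, 154.8]
ee_rot: [0.0, 0.217, 0.976, -0.0]
force: [0.2, 1.0, 6.5]
grip_width: 0.176
```

Run:
```python
from h import *
st()
c=capture("wrist");b=capture("side");st()
im=np.zeros((384,812,3),np.uint8);im[:,:512]=c["frame"];im[:300,512:]=cv2.resize(b["frame"][230:330,200:300],(300,300))
cv2.imwrite("pics/6.png",im[:,:800])
```

```text
t 6.12 pos [ 465.01 -306.08  154.84] yaw 1.1331 F [0.2 1.  6.5] T [0.348 0.005 0.01 ] g 0.176 q6 -1.93
t 6.22 pos [ 465.   -306.07  154.82] yaw 1.1331 F [-0.2  0.8  5.3] T [0.326 0.109 0.049] g 0.173 q6 -1.93
```

View pics/6.png

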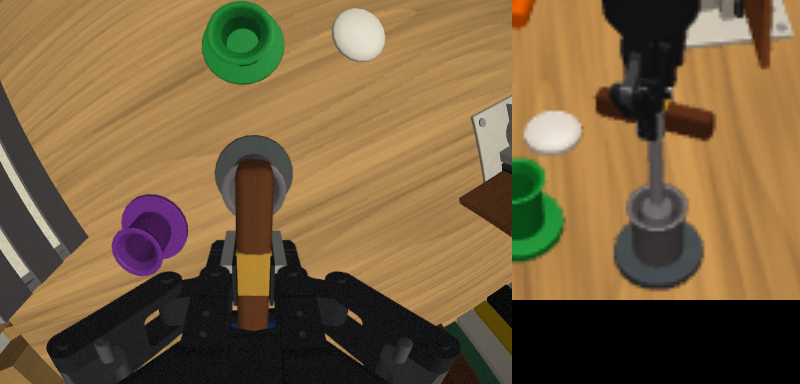

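The handle is held across its collar, with the brass at (254,275) between the pads, and the key is upright in the stand. Next I lift it.

Emit:
arm_command(
  steps=[0,0,0.3,0,0,0,0,0.6,0,0,0,0,0.7,0,0,0,0,0.8,0,0,0,0,0.8,0,0],
)

```text
time_s: 6.85
eef_pos: [464.5, -305.8, 315.8]
ee_rot: [-0.0, 0.217, 0.976, 0.0]
force: [-0.4, -2.4, -2.6]
grip_width: 0.173
```

Emit:
arm_command(
  steps=[0.2,0.8,0,0,0,0.25,0.9,0,0,0,0.25,0.9,0,0,0,0.25,0.9,0,0.5,0,0.25,0.9,0,0.5,0],
)

```text
time_s: 7.48
eef_pos: [524.8, -84.5, 314.6]
ee_rot: [-0.0, 0.174, 0.985, -0.0]
force: [0.4, -0.1, -4.0]
grip_width: 0.174
```

Emit:
arm_command(
  steps=[0.2,0.9,0,0,0,0.2,0.9,0,0,0,0.2,0.6,0,0,0,0,0,0,0,0,0,0,0,0,0],
)

```text
time_s: 8.1
eef_pos: [554.6, 33.5, 314.3]
ee_rot: [-0.0, 0.174, 0.985, -0.0]
force: [-0.8, -0.1, -3.0]
grip_width: 0.174
```

Run:
```python
from h import *
s=st()
a=capture("top");c=capture("wrist");b=capture("side");s=st()
x,y,z=s["eef_pos"]
print("key end pred side",proj(b,[x,y,z-146]),"wrist",wpix(c,[x,y,z-146]),"mouth pred side",proj(b,[555,34,130]),"wrist",wpix(c,[555,34,130]), "brass wrist",wpix(c,[x,y,z+30]))
im=np.zeros((384,812,3),np.uint8);im[:,:512]=c["frame"];im[:300,512:]=cv2.resize(b["frame"][145:245,215:315],(300,300))
cv2.imwrite("pics/7.png",im[:,:800])
```

```text
t 8.1 pos [554.58  33.54 314.3 ] yaw 1.2202 F [-0.8 -0.1 -3. ] T [-0.022  0.033  0.002] g 0.174 q6 -1.37
t 8.25 pos [554.66  33.11 314.38] yaw 1.2191 F [ 0.4  0.3 -4. ] T [0.007 0.002 0.033] g 0.175 q6 -1.37
key end pred side [264.00992332 189.55749328] wrist [251.74605659 175.44041902] mouth pred side [264.05549248 199.34123787] wrist [252.77792169 166.60443067] brass wrist [249.61504476 277.07038922]
```

View pics/7.png

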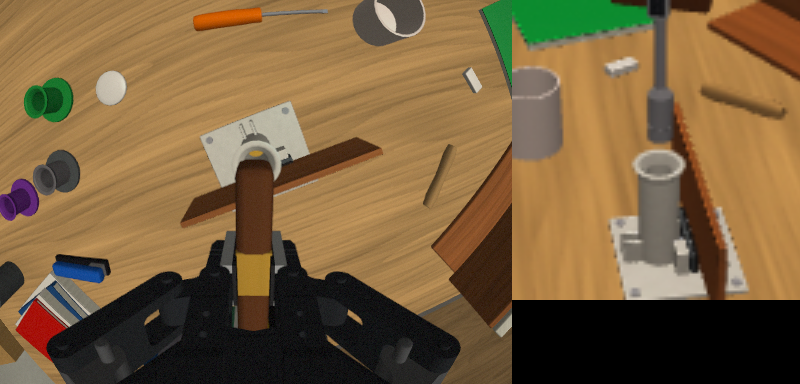

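Side crop: the sleeve end is at (263.7,190) and the rim centre at (263.7,199.3). The x alignment is good, and y needs about +2 mm more, which the wrist view also suggests. I turn counter-clockwise to the start of the search range and descend to just inside the flare.

Emit:
arm_command(
  steps=[0,0.04,0,0.9,0,0,0,0,0.9,0,0,0,-0.2,0.9,0,0,0,-0.3,0.9,0,0,0,-0.2,0,0],
)

```text
time_s: 8.88
eef_pos: [554.6, 35.4, 278.7]
ee_rot: [-0.0, 0.019, 1.0, 0.0]
force: [0.4, -0.3, -3.0]
grip_width: 0.172
```

Emit:
arm_command(
  steps=[0,0,-0.1,0,0,0,0,-0.08,0,0,0,0,-0.06,0,0,0,0,-0.06,0,0,0,0,0,0,0],
)

```text
time_s: 9.5
eef_pos: [554.8, 36.0, 264.2]
ee_rot: [-0.0, 0.018, 1.0, 0.0]
force: [0.6, -0.3, -4.1]
grip_width: 0.175
```

Run:
```python
from h import *
s=st()
```

```text
t 9.5 pos [554.76  36.01 264.18] yaw 1.5345 F [ 0.6 -0.3 -4.1] T [ 0.023 -0.034  0.036] g 0.175 q6 -1.68
```

Emit:
arm_command(
  steps=[0,0,-0.05,0,0,0,0,-0.05,0,0,0,0,-0.05,0,0,0,0,-0.05,0,0,0,0,0,0,0],
)

```text
time_s: 10.12
eef_pos: [554.7, 36.0, 254.1]
ee_rot: [-0.0, 0.018, 1.0, 0.0]
force: [-0.3, -0.4, -5.1]
grip_width: 0.172
```

Emit:
arm_command(
  steps=[0,0,-0.15,0,0,0,0,-0.2,0,0,0,0,-0.2,0,0,0,0,-0.15,0,0,0,0,0,0,0],
)

```text
time_s: 10.75
eef_pos: [554.6, 36.0, 218.5]
ee_rot: [-0.001, 0.018, 1.0, 0.0]
force: [0.2, 0.6, -4.6]
grip_width: 0.172
```

Run:
```python
from h import *
s=st()
```

```text
t 10.75 pos [554.59  36.01 218.54] yaw 1.5345 F [ 0.2  0.6 -4.6] T [0.28  0.155 0.011] g 0.172 q6 -1.68
```

Emit:
arm_command(
  steps=[0,0.01,-0.15,0,0,0,0,-0.15,0,0,0,0,-0.15,0,0,0,0,-0.1,0,0,0,0,0,0,0],
)

```text
time_s: 11.38
eef_pos: [554.7, 36.4, 191.4]
ee_rot: [-0.0, 0.018, 1.0, -0.0]
force: [-1.2, 1.1, -3.8]
grip_width: 0.173
```

Run:
```python
from h import *
s=st()
```

```text
t 11.38 pos [554.75  36.4  191.4 ] yaw 1.5345 F [-1.2  1.1 -3.8] T [ 0.102  0.17  -0.009] g 0.173 q6 -1.68
```

Emit:
arm_command(
  steps=[-0.01,0.01,-0.04,0,0,0,0,-0.04,0,0,0,0,-0.04,0,0,0,0,-0.02,0,0,0,0,0,0,0],
)

```text
time_s: 12.0
eef_pos: [554.3, 37.0, 184.7]
ee_rot: [-0.0, 0.018, 1.0, 0.0]
force: [0.0, -0.5, -4.5]
grip_width: 0.175
```

Emit:
arm_command(
  steps=[0,0,-0.02,0,0,0,0,-0.02,0,0,0,0,0,0,0],
)

```text
time_s: 12.38
eef_pos: [554.3, 37.0, 182.7]
ee_rot: [-0.0, 0.018, 1.0, 0.0]
force: [0.1, 0.2, -4.5]
grip_width: 0.168
```

Run:
```python
from h import *
s=st()
```

```text
t 12.38 pos [554.26  36.99 182.67] yaw 1.5345 F [ 0.1  0.2 -4.5] T [-0.016 -0.059 -0.018] g 0.168 q6 -1.68
```

Emit:
arm_command(
  steps=[0,0,-0.02,0,0,0,0,-0.02,0,0,0,0,0,0,0],
)

```text
time_s: 12.75
eef_pos: [554.4, 37.0, 181.2]
ee_rot: [0.0, 0.018, 1.0, -0.0]
force: [-0.1, -0.1, 1.9]
grip_width: 0.173
```

Emit:
arm_command(
  steps=[0,0,-0.02,0,0,0,0,-0.02,0,0,0,0,0,0,0],
)

```text
time_s: 13.12
eef_pos: [554.3, 37.0, 178.9]
ee_rot: [0.0, 0.018, 1.0, 0.0]
force: [-1.4, 0.6, 1.9]
grip_width: 0.172
```

Emit:
arm_command(
  steps=[0,0,-0.02,0,0,0,0,-0.02,0,0,0,0,0,0,0],
)

```text
time_s: 13.5
eef_pos: [554.6, 37.0, 177.5]
ee_rot: [0.001, 0.018, 1.0, -0.0]
force: [-1.1, 0.0, 7.2]
grip_width: 0.176
```

Run:
```python
from h import *
s=st()
```

```text
t 13.5 pos [554.59  36.99 177.54] yaw 1.5343 F [-1.1  0.   7.2] T [ 0.189  0.513 -0.15 ] g 0.176 q6 -1.68
```

Emit:
arm_command(
  steps=[0,0,0,-0.4,0,0,0,0,-0.4,0,0,0,0,0,0],
)

```text
time_s: 13.88
eef_pos: [554.2, 37.0, 176.6]
ee_rot: [-0.0, 0.053, 0.999, 0.0]
force: [-0.9, 0.3, 1.6]
grip_width: 0.169
```

Run:
```python
from h import *
s=st()
```

```text
t 13.88 pos [554.24  37.   176.57] yaw 1.4646 F [-0.9  0.3  1.6] T [ 0.109  0.27  -0.12 ] g 0.169 q6 -1.61
```

Emit:
arm_command(
  steps=[0,0,0,-0.4,0,0,0,-0.02,-0.4,0,0,0,0,0,0],
)

```text
time_s: 14.25
eef_pos: [554.1, 37.0, 175.2]
ee_rot: [-0.0, 0.088, 0.996, -0.0]
force: [-0.6, -0.6, -4.2]
grip_width: 0.176
```

Run:
```python
from h import *
s=st()
```

```text
t 14.25 pos [554.11  36.96 175.22] yaw 1.3944 F [-0.6 -0.6 -4.2] T [ 0.015  0.015 -0.004] g 0.176 q6 -1.54
```

Contact has gone, with free motion at a key yaw of about -0.18. I lower it now.

Emit:
arm_command(
  steps=[0,0,-0.03,0,0,0,0,-0.03,0,0,0,0,-0.03,0,0,0,0,0,0,0],
)

```text
time_s: 14.75
eef_pos: [554.2, 37.0, 171.1]
ee_rot: [-0.0, 0.088, 0.996, 0.0]
force: [-0.6, 0.9, -4.6]
grip_width: 0.175
```

Run:
```python
from h import *
s=st()
```

```text
t 14.75 pos [554.22  36.99 171.1 ] yaw 1.3949 F [-0.6  0.9 -4.6] T [ 0.064  0.079 -0.026] g 0.175 q6 -1.54
```

Emit:
arm_command(
  steps=[0,0,-0.03,0,0,0,0,-0.02,0,0,0,0,-0.02,0,0,0,0,0,0,0],
)

```text
time_s: 15.25
eef_pos: [554.3, 37.0, 167.7]
ee_rot: [-0.0, 0.088, 0.996, 0.0]
force: [-0.1, 1.0, -3.5]
grip_width: 0.171
```

Emit:
arm_command(
  steps=[0,0,-0.02,0,0,0,0,-0.02,0,0,0,0,0,0,0],
)

```text
time_s: 15.62
eef_pos: [554.7, 36.9, 166.8]
ee_rot: [0.001, 0.088, 0.996, -0.0]
force: [-1.6, 0.3, 5.1]
grip_width: 0.173
```

Run:
```python
from h import *
s=st()
```

```text
t 15.62 pos [554.69  36.95 166.79] yaw 1.3949 F [-1.6  0.3  5.1] T [ 0.058  0.586 -0.001] g 0.173 q6 -1.54
```

Seated: the TCP is at 166.8, which puts the key origin at about 20 mm. I ease off the down-force and turn clockwise, logging the moving torque.

Emit:
arm_command(
  steps=[0,0,0.02,-0.5,0,0,0,0,-0.5,0,0,0,0,-0.5,0],
)

```text
time_s: 16.0
eef_pos: [554.4, 36.9, 166.8]
ee_rot: [0.0, 0.154, 0.988, -0.0]
force: [-0.8, 0.1, -1.2]
grip_width: 0.173
```

```bash
python3 -c "from h import *;st()"
```

```text
t 16.0 pos [554.41  36.88 166.84] yaw 1.2626 F [-0.8  0.1 -1.2] T [-0.078  0.235  0.021] g 0.173 q6 -1.41
```

Emit:
arm_command(
  steps=[0,0,0,-0.5,0,0,0,0,-0.5,0],
)

```text
time_s: 16.25
eef_pos: [554.3, 37.0, 166.8]
ee_rot: [0.0, 0.196, 0.981, -0.0]
force: [-1.0, 1.1, 0.1]
grip_width: 0.174
```

```bash
python3 -c "from h import *;st()"
```

```text
t 16.25 pos [554.33  36.97 166.83] yaw 1.1757 F [-1.   1.1  0.1] T [0.031 0.293 0.321] g 0.174 q6 -1.32
```

Emit:
arm_command(
  steps=[0,0,0,-0.5,0,0,0,0,-0.5,0],
)

```text
time_s: 16.5
eef_pos: [554.3, 37.0, 166.8]
ee_rot: [0.0, 0.239, 0.971, -0.0]
force: [-1.1, -0.5, -0.0]
grip_width: 0.174
```

```bash
python3 -c "from h import *;st()"
```

```text
t 16.5 pos [554.3   36.96 166.81] yaw 1.0887 F [-1.1 -0.5 -0. ] T [-0.012  0.385  0.305] g 0.174 q6 -1.23
```

The friction plateau is about 0.31 N m.

Emit:
arm_command(
  steps=[0,0,0,-0.5,0,0,0,0,-0.5,0],
)

```text
time_s: 16.75
eef_pos: [554.3, 36.9, 166.8]
ee_rot: [0.0, 0.281, 0.96, -0.0]
force: [0.4, 0.0, -0.4]
grip_width: 0.172
```

```bash
python3 -c "from h import *;st()"
```

```text
t 16.75 pos [554.3   36.94 166.84] yaw 1.0014 F [ 0.4  0.  -0.4] T [-0.036  0.406  0.329] g 0.172 q6 -1.15
```

Emit:
arm_command(
  steps=[0,0,0,-0.5,0,0,0,0,-0.5,0],
)

```text
time_s: 17.0
eef_pos: [554.3, 36.9, 166.8]
ee_rot: [0.0, 0.322, 0.947, -0.0]
force: [-0.9, 0.2, 0.2]
grip_width: 0.175
```

```bash
python3 -c "from h import *;st()"
```

```text
t 17.0 pos [554.29  36.93 166.85] yaw 0.9142 F [-0.9  0.2  0.2] T [-0.043  0.417  0.338] g 0.175 q6 -1.06
```

Emit:
arm_command(
  steps=[0,0,0,-0.5,0,0,0,0,-0.5,0],
)

```text
time_s: 17.25
eef_pos: [554.3, 36.9, 166.8]
ee_rot: [0.0, 0.363, 0.932, -0.0]
force: [-1.6, -0.4, 0.5]
grip_width: 0.173
```

```bash
python3 -c "from h import *;st()"
```

```text
t 17.25 pos [554.28  36.95 166.82] yaw 0.8269 F [-1.6 -0.4  0.5] T [0.011 0.366 0.362] g 0.173 q6 -0.97
```

Emit:
arm_command(
  steps=[0,0,0,-0.5,0],
)

```text
time_s: 17.38
eef_pos: [554.3, 36.9, 166.8]
ee_rot: [0.0, 0.384, 0.923, -0.0]
force: [-1.3, 0.1, 0.4]
grip_width: 0.17
```

```bash
python3 -c "from h import *;st()"
```

```text
t 17.38 pos [554.26  36.93 166.84] yaw 0.7833 F [-1.3  0.1  0.4] T [-0.054  0.4    0.322] g 0.17 q6 -0.93
```

Emit:
arm_command(
  steps=[0,0,0,-0.5,0],
)

```text
time_s: 17.5
eef_pos: [554.3, 36.9, 166.8]
ee_rot: [0.0, 0.404, 0.915, -0.0]
force: [-1.9, 0.1, -0.0]
grip_width: 0.17
```

```bash
python3 -c "from h import *;st()"
```

```text
t 17.5 pos [554.27  36.94 166.84] yaw 0.7397 F [-1.9  0.1 -0. ] T [-0.063  0.435  0.339] g 0.17 q6 -0.88
```

Emit:
arm_command(
  steps=[0,0,0,-0.5,0],
)

```text
time_s: 17.62
eef_pos: [554.2, 36.9, 166.8]
ee_rot: [0.0, 0.424, 0.906, -0.0]
force: [-1.4, 0.3, -0.2]
grip_width: 0.173
```

```bash
python3 -c "from h import *;st()"
```

```text
t 17.62 pos [554.25  36.9  166.81] yaw 0.696 F [-1.4  0.3 -0.2] T [0.016 0.449 0.34 ] g 0.173 q6 -0.84
```

Emit:
arm_command(
  steps=[0,0,0,-0.5,0],
)

```text
time_s: 17.75
eef_pos: [554.3, 36.9, 166.8]
ee_rot: [0.0, 0.443, 0.896, -0.0]
force: [-0.7, -1.1, 0.3]
grip_width: 0.171
```

```bash
python3 -c "from h import *;st()"
```

```text
t 17.75 pos [554.26  36.92 166.83] yaw 0.6524 F [-0.7 -1.1  0.3] T [-0.015  0.406  0.326] g 0.171 q6 -0.8
```

Emit:
arm_command(
  steps=[0,0,0,-0.5,0],
)

```text
time_s: 17.88
eef_pos: [554.2, 36.9, 166.8]
ee_rot: [0.0, 0.463, 0.887, -0.0]
force: [-0.6, -0.6, 0.2]
grip_width: 0.174
```

```bash
python3 -c "from h import *;st()"
```

```text
t 17.88 pos [554.25  36.91 166.82] yaw 0.6088 F [-0.6 -0.6  0.2] T [-0.042  0.432  0.34 ] g 0.174 q6 -0.75
```

Emit:
arm_command(
  steps=[0,0,0,-0.5,0],
)

```text
time_s: 18.0
eef_pos: [554.2, 36.9, 166.8]
ee_rot: [0.0, 0.482, 0.876, -0.0]
force: [-1.2, -0.5, 0.3]
grip_width: 0.173
```

```bash
python3 -c "from h import *;st()"
```

```text
t 18.0 pos [554.25  36.92 166.84] yaw 0.5652 F [-1.2 -0.5  0.3] T [-0.026  0.402  0.271] g 0.173 q6 -0.71
```

Emit:
arm_command(
  steps=[0,0,0,-0.5,0],
)

```text
time_s: 18.12
eef_pos: [554.2, 36.9, 166.8]
ee_rot: [0.0, 0.501, 0.866, -0.0]
force: [-0.9, -0.7, -0.2]
grip_width: 0.172
```

```bash
python3 -c "from h import *;st()"
```

```text
t 18.12 pos [554.24  36.93 166.82] yaw 0.5215 F [-0.9 -0.7 -0.2] T [-0.027  0.486  0.34 ] g 0.172 q6 -0.67
```

Emit:
arm_command(
  steps=[0,0,0,-0.5,0],
)

```text
time_s: 18.25
eef_pos: [554.2, 36.9, 166.8]
ee_rot: [0.0, 0.52, 0.854, -0.0]
force: [-1.2, 1.3, -0.5]
grip_width: 0.17
```

```bash
python3 -c "from h import *;st()"
```

```text
t 18.25 pos [554.24  36.91 166.82] yaw 0.4779 F [-1.2  1.3 -0.5] T [-0.088  0.476  0.391] g 0.17 q6 -0.62
```

Emit:
arm_command(
  steps=[0,0,0,-0.4,0],
)

```text
time_s: 18.38
eef_pos: [554.3, 36.9, 166.8]
ee_rot: [0.0, 0.535, 0.845, -0.0]
force: [-2.2, -0.4, 0.2]
grip_width: 0.169
```

```bash
python3 -c "from h import *;st()"
```

```text
t 18.38 pos [554.25  36.94 166.81] yaw 0.4428 F [-2.2 -0.4  0.2] T [-0.106  0.484  0.327] g 0.169 q6 -0.59
```

Emit:
arm_command(
  steps=[0,0,0,-0.4,0],
)

```text
time_s: 18.5
eef_pos: [554.3, 37.0, 166.8]
ee_rot: [0.0, 0.549, 0.836, -0.0]
force: [-1.6, 0.1, -0.2]
grip_width: 0.173
```

```bash
python3 -c "from h import *;st()"
```

```text
t 18.5 pos [554.27  36.96 166.83] yaw 0.4074 F [-1.6  0.1 -0.2] T [-0.076  0.407  0.348] g 0.173 q6 -0.55
```

Emit:
arm_command(
  steps=[0,0,0,-0.5,0],
)

```text
time_s: 18.62
eef_pos: [554.3, 37.0, 166.8]
ee_rot: [-0.0, 0.568, 0.823, -0.0]
force: [-1.3, -0.3, 0.7]
grip_width: 0.17
```

```bash
python3 -c "from h import *;st()"
```

```text
t 18.62 pos [554.26  36.95 166.82] yaw 0.3633 F [-1.3 -0.3  0.7] T [-0.076  0.473  0.324] g 0.17 q6 -0.51
```

Emit:
arm_command(
  steps=[0,0,0,-0.5,0],
)

```text
time_s: 18.75
eef_pos: [554.3, 37.0, 166.8]
ee_rot: [0.0, 0.586, 0.811, -0.0]
force: [-1.2, -0.2, 0.2]
grip_width: 0.173
```

```bash
python3 -c "from h import *;st()"
```

```text
t 18.75 pos [554.26  36.95 166.83] yaw 0.3196 F [-1.2 -0.2  0.2] T [-0.1    0.498  0.33 ] g 0.173 q6 -0.46
```

Emit:
arm_command(
  steps=[0,0,0,-0.5,0],
)

```text
time_s: 18.88
eef_pos: [554.3, 36.9, 166.8]
ee_rot: [-0.0, 0.603, 0.798, -0.0]
force: [-0.8, -0.3, 0.9]
grip_width: 0.171
```

```bash
python3 -c "from h import *;st()"
```

```text
t 18.88 pos [554.26  36.94 166.82] yaw 0.2759 F [-0.8 -0.3  0.9] T [-0.11   0.55   0.373] g 0.171 q6 -0.42
```

Emit:
arm_command(
  steps=[0,0,0,-0.4,0],
)

```text
time_s: 19.0
eef_pos: [554.3, 37.0, 166.8]
ee_rot: [-0.0, 0.617, 0.787, -0.0]
force: [-1.8, -0.3, 0.4]
grip_width: 0.177
```

```bash
python3 -c "from h import *;st()"
```

```text
t 19.0 pos [554.27  36.95 166.83] yaw 0.2412 F [-1.8 -0.3  0.4] T [-0.057  0.505  0.359] g 0.177 q6 -0.39
```

Emit:
arm_command(
  steps=[0,0,0,-0.4,0],
)

```text
time_s: 19.12
eef_pos: [554.3, 37.0, 166.8]
ee_rot: [0.0, 0.631, 0.776, -0.0]
force: [-2.6, -0.5, -0.2]
grip_width: 0.176
```

```bash
python3 -c "from h import *;st()"
```

```text
t 19.12 pos [554.29  36.96 166.84] yaw 0.2062 F [-2.6 -0.5 -0.2] T [-0.137  0.586  0.334] g 0.176 q6 -0.35
```

Emit:
arm_command(
  steps=[0,0,0,-0.4,0],
)

```text
time_s: 19.25
eef_pos: [554.3, 37.0, 166.8]
ee_rot: [-0.0, 0.644, 0.765, -0.0]
force: [-2.1, -0.7, 0.1]
grip_width: 0.171
```

```bash
python3 -c "from h import *;st()"
```

```text
t 19.25 pos [554.29  36.96 166.81] yaw 0.1711 F [-2.1 -0.7  0.1] T [-0.083  0.601  0.368] g 0.171 q6 -0.32
```

Emit:
arm_command(
  steps=[0,0,0,-0.4,0],
)

```text
time_s: 19.38
eef_pos: [554.3, 37.0, 166.8]
ee_rot: [-0.0, 0.657, 0.754, -0.0]
force: [-1.6, -0.1, 0.5]
grip_width: 0.171
```

```bash
python3 -c "from h import *;st()"
```

```text
t 19.38 pos [554.3   36.99 166.84] yaw 0.1361 F [-1.6 -0.1  0.5] T [-0.094  0.624  0.38 ] g 0.171 q6 -0.28
```

Emit:
arm_command(
  steps=[0,0,0,-0.4,0],
)

```text
time_s: 19.5
eef_pos: [554.3, 37.0, 166.8]
ee_rot: [-0.0, 0.67, 0.742, -0.0]
force: [-2.4, -1.0, 1.2]
grip_width: 0.173
```

```bash
python3 -c "from h import *;st()"
```

```text
t 19.5 pos [554.3   36.97 166.81] yaw 0.1012 F [-2.4 -1.   1.2] T [-0.11   0.569  0.353] g 0.173 q6 -0.25
```

Emit:
arm_command(
  steps=[0,0,0,-0.4,0],
)

```text
time_s: 19.62
eef_pos: [554.3, 37.0, 166.8]
ee_rot: [0.0, 0.683, 0.73, -0.0]
force: [-2.0, 0.1, 1.0]
grip_width: 0.172
```

```bash
python3 -c "from h import *;st()"
```

```text
t 19.62 pos [554.31  37.   166.82] yaw 0.0662 F [-2.   0.1  1. ] T [-0.079  0.602  0.308] g 0.172 q6 -0.21
```

Emit:
arm_command(
  steps=[0,0,0,-0.5,0],
)

```text
time_s: 19.75
eef_pos: [554.3, 37.0, 166.8]
ee_rot: [0.0, 0.699, 0.715, 0.0]
force: [-2.1, 0.1, 1.8]
grip_width: 0.171
```

```bash
python3 -c "from h import *;st()"
```

```text
t 19.75 pos [554.32  37.   166.85] yaw 0.0224 F [-2.1  0.1  1.8] T [-0.079  0.621  0.441] g 0.171 q6 -0.17
```

Emit:
arm_command(
  steps=[0,0,0,-0.5,0],
)

```text
time_s: 19.88
eef_pos: [554.3, 37.0, 166.8]
ee_rot: [0.0, 0.715, 0.7, -0.0]
force: [-2.2, -0.6, 0.8]
grip_width: 0.173
```

```bash
python3 -c "from h import *;st()"
```

```text
t 19.88 pos [554.3  37.  166.8] yaw -0.0212 F [-2.2 -0.6  0.8] T [-0.078  0.592  0.437] g 0.173 q6 -0.12
```

Emit:
arm_command(
  steps=[0,0,0,-0.5,0],
)

```text
time_s: 20.0
eef_pos: [554.3, 37.0, 166.8]
ee_rot: [-0.0, 0.73, 0.684, -0.0]
force: [-1.3, -0.5, 1.3]
grip_width: 0.172
```

```bash
python3 -c "from h import *;st()"
```

```text
t 20.0 pos [554.29  37.01 166.79] yaw -0.0648 F [-1.3 -0.5  1.3] T [-0.068  0.604  0.525] g 0.172 q6 -0.08
```

Run:
```python
import numpy as np
from scipy.optimize import curve_fit
d=np.array([1.1757,.321,1.0887,.305,1.0014,.329,.9142,.338,.8269,.362,.7833,.322,.7397,.339,.696,.34,.6524,.326,.6088,.34,.5652,.271,.5215,.34,.4779,.391,.4428,.327,.4074,.348,.3633,.324,.3196,.33,.2759,.373,.2412,.359,.2062,.334,.1711,.368,.1361,.38,.1012,.353,.0662,.308,.0224,.441,-.0212,.437,-.0648,.525]).reshape(-1,2)
f=lambda y,b,y0:b+.54*np.clip(y0-y,0,None)
g=lambda y,b,y0,k:b+k*np.clip(y0-y,0,None)
for h,p in ((f,[.33,.2]),(g,[.33,.2,.54])):
    q,c=curve_fit(h,d[:,0],d[:,1],p);print(q,np.sqrt(np.diag(c)),"N now",(h(-.0648,*q)-q[0])/.006,np.std(d[:,1]-h(d[:,0],*q)))
```

```text
[0.33595 0.1805 ] [0.00711506 0.02587722] N now 22.076999914040254 0.030618336229806503
[0.33963776 0.06620001 1.37227905] [0.00570294 0.01719471 0.28015191] N now 29.961427722075623 0.025786115176436062
```

The torque has climbed: the estimate is 22 N with the nominal slope and up to 30 N with a free fit, so it is in the band. I stop, hold, and then back off about 0.1 rad.

Emit:
arm_command(
  steps=[0,0,0,0,0,0,0,0,0,0,0,0,0,0,0],
)

```text
time_s: 20.38
eef_pos: [554.3, 37.0, 166.8]
ee_rot: [0.0, 0.729, 0.685, 0.0]
force: [-2.5, 0.6, 0.7]
grip_width: 0.175
```

```bash
python3 -c "
from h import *
st()
b=capture('side');T=[sense()['wrist_torque'][2]]
for i in range(5): capture('side');T.append(sense()['wrist_torque'][2])
print(np.mean(T));st()"
```

```text
t 20.38 pos [554.32  36.99 166.81] yaw -0.0622 F [-2.5  0.6  0.7] T [-0.093  0.584  0.369] g 0.175 q6 -0.08
0.33826359998597155
t 20.68 pos [554.33  36.96 166.8 ] yaw -0.0624 F [-1.1 -1.2  1.3] T [-0.12   0.592  0.318] g 0.173 q6 -0.08
```

Emit:
arm_command(
  steps=[0,0,0,0.4,0,0,0,0,0.4,0,0,0,0,0.4,0,0,0,0,0,0],
)

```text
time_s: 21.18
eef_pos: [554.4, 37.0, 166.8]
ee_rot: [0.0, 0.692, 0.722, 0.0]
force: [-1.8, 0.1, 1.0]
grip_width: 0.173
```

```bash
python3 -c "from h import *;st()"
```

```text
t 21.18 pos [554.4   37.01 166.83] yaw 0.0427 F [-1.8  0.1  1. ] T [-0.038  0.412  0.017] g 0.173 q6 -0.19
```

Emit:
arm_command(
  steps=[-0.01,0,0.03,0,0,0,0,0.05,0,0,0,0,0.05,0,0],
)

```text
time_s: 21.55
eef_pos: [553.8, 37.0, 173.3]
ee_rot: [-0.0, 0.692, 0.722, 0.0]
force: [0.3, 0.2, -4.3]
grip_width: 0.173
```

```bash
python3 -c "from h import *;st()"
```

```text
t 21.55 pos [553.83  37.02 173.3 ] yaw 0.0422 F [ 0.3  0.2 -4.3] T [-0.022 -0.013  0.073] g 0.173 q6 -0.19
```

It draws off freely. I lift it fully out of the post.

Emit:
arm_command(
  steps=[0,0,0.1,0,0,0,0,0.2,0,0,0,0,0.3,0,0,0,0,0.4,0,0,0,0,0.4,0,0],
)

```text
time_s: 22.18
eef_pos: [553.9, 37.0, 245.0]
ee_rot: [0.0, 0.692, 0.722, 0.0]
force: [-0.7, -0.3, -3.4]
grip_width: 0.173
```

Emit:
arm_command(
  steps=[0,0,0.4,0,0,0,0,0.5,0,0,0,0,0.3,0,0,0,0,0.1,0,0,0,0,0,0,0],
)

```text
time_s: 22.8
eef_pos: [553.7, 37.0, 308.0]
ee_rot: [-0.0, 0.692, 0.722, -0.0]
force: [0.2, 0.6, -4.3]
grip_width: 0.176
```

```bash
python3 -c "from h import *;st()"
```

```text
t 22.8 pos [553.72  37.   307.96] yaw 0.0422 F [ 0.2  0.6 -4.3] T [-0.008  0.047  0.006] g 0.176 q6 -0.19
```

Emit:
arm_command(
  steps=[-0.22,-0.85,0,0,0,-0.22,-0.85,0,0,0,-0.22,-0.85,0,0,0,-0.22,-0.85,0,0,0,-0.22,-0.85,0,0,0],
)

```text
time_s: 23.42
eef_pos: [498.1, -176.7, 307.4]
ee_rot: [-0.001, 0.692, 0.722, -0.0]
force: [1.6, 0.2, -3.5]
grip_width: 0.174
```

Emit:
arm_command(
  steps=[-0.22,-0.85,0,0,0,-0.22,-0.85,0,0,0,-0.23,-0.91,0,0,0,0,0,0,0,0,0,0,0,0,0],
)

```text
time_s: 24.05
eef_pos: [465.2, -305.6, 307.6]
ee_rot: [-0.001, 0.692, 0.722, 0.0]
force: [0.9, 0.1, -3.4]
grip_width: 0.172
```

Emit:
arm_command(
  steps=[0,0,-0.5,0,0,0,0,-0.6,0,0,0,0,-0.5,0,0,0,0,-0.2,0,0,0,0,0,0,0],
)

```text
time_s: 24.68
eef_pos: [465.5, -305.5, 218.4]
ee_rot: [-0.0, 0.692, 0.722, 0.0]
force: [0.6, -1.0, -3.5]
grip_width: 0.172
```

Run:
```python
from h import *
st()
c=capture("wrist");b=capture("side");s=st();x,y,z=s["eef_pos"]
print("end pred side",proj(b,[x,y,z-147]),"stand mouth",proj(b,[465,-306,62]))
im=np.zeros((384,812,3),np.uint8);im[:300,:300]=cv2.resize(b["frame"][170:250,225:305],(300,300));im[:300,512:]=cv2.resize(b["frame"][230:330,200:300],(300,300))
cv2.imwrite("pics/8.png",im[:300,:])
```

```text
t 24.68 pos [ 465.52 -305.48  218.36] yaw 0.0431 F [ 0.6 -1.  -3.5] T [ 0.032 -0.001  0.025] g 0.172 q6 -0.83
t 24.77 pos [ 465.75 -306.05  219.41] yaw 0.0427 F [ 0.3  0.6 -2.8] T [-0.039  0.003  0.017] g 0.174 q6 -0.83
end pred side [248.10313464 295.2371424 ] stand mouth [247.8936785  298.01058759]
```

View pics/8.png

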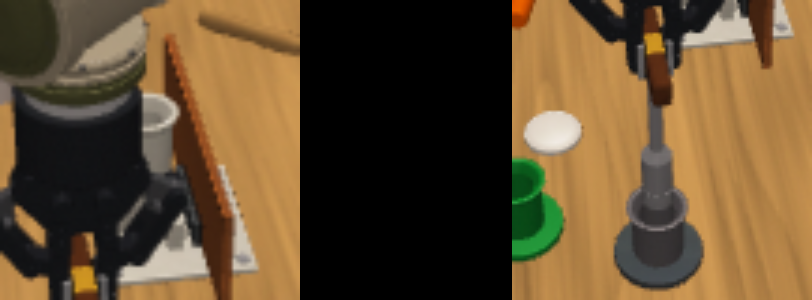

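The key is centred over the grey stand, with its sleeve at (656,190) over the bore in the crop. The board is upright. I lower the key.

Emit:
arm_command(
  steps=[-0.01,0,-0.1,0,0,0,0,-0.1,0,0,0,0,-0.1,0,0,0,0,-0.1,0,0,0,0,-0.1,0,0],
)

```text
time_s: 25.4
eef_pos: [464.8, -306.0, 192.9]
ee_rot: [-0.0, 0.692, 0.722, 0.0]
force: [-0.0, -0.6, -3.6]
grip_width: 0.167
```

```bash
python3 -c "from h import *;st()"
```

```text
t 25.4 pos [ 464.8  -306.01  192.92] yaw 0.0422 F [-0.  -0.6 -3.6] T [-0.09  -0.022  0.057] g 0.167 q6 -0.84
```

Emit:
arm_command(
  steps=[0,0,-0.15,0,0,0,0,-0.15,0,0,0,0,-0.15,0,0,0,0,-0.15,0,0,0,0,0,0,0],
)

```text
time_s: 26.02
eef_pos: [464.6, -305.8, 162.6]
ee_rot: [-0.001, 0.692, 0.722, 0.0]
force: [-0.1, -0.4, -4.1]
grip_width: 0.17
```

Emit:
arm_command(
  steps=[0,0,-0.05,0,0,0,0,-0.03,0,0,0,0,-0.03,0,0,0,0,0,0,0],
)

```text
time_s: 26.52
eef_pos: [464.8, -306.0, 157.7]
ee_rot: [-0.0, 0.692, 0.722, -0.0]
force: [-0.4, 0.4, -2.8]
grip_width: 0.17
```

```bash
python3 -c "from h import *;st()"
```

```text
t 26.52 pos [ 464.8  -306.    157.75] yaw 0.0423 F [-0.4  0.4 -2.8] T [ 0.024 -0.037  0.005] g 0.17 q6 -0.84
```

Emit:
arm_command(
  steps=[0,0,-0.02,0,0,0,0,-0.02,0,0,0,0,-0.02,0,0,0,0,0,0,0],
)

```text
time_s: 27.02
eef_pos: [464.9, -306.1, 154.9]
ee_rot: [0.0, 0.692, 0.722, 0.0]
force: [-0.7, -0.8, -3.1]
grip_width: 0.176
```

```bash
python3 -c "from h import *;st()"
```

```text
t 27.02 pos [ 464.85 -306.07  154.88] yaw 0.0422 F [-0.7 -0.8 -3.1] T [0.025 0.025 0.015] g 0.176 q6 -0.84
```

Emit:
arm_command(
  steps=[0,0,-0.01,0,0,0,0,-0.01,0,0,0,0,0,0,0],
)

```text
time_s: 27.4
eef_pos: [465.1, -306.3, 154.8]
ee_rot: [0.001, 0.692, 0.722, -0.0]
force: [-1.6, 0.3, 5.0]
grip_width: 0.176
```

```bash
python3 -c "from h import *;st()"
```

```text
t 27.4 pos [ 465.09 -306.31  154.83] yaw 0.0423 F [-1.6  0.3  5. ] T [ 0.21   0.338 -0.036] g 0.176 q6 -0.84
```

The key is on the floor of the bore. I release it and retreat straight up.

Emit:
arm_command(
  steps=[0,0,0,0,30,0,0,0,0,50,0,0,0,0,100,0,0,0,0,100,0,0,0,0,100],
)

```text
time_s: 28.02
eef_pos: [464.8, -306.0, 153.8]
ee_rot: [0.0, 0.692, 0.722, -0.0]
force: [-0.2, 0.5, 0.2]
grip_width: 0.996
```

Emit:
arm_command(
  steps=[0,0,0.2,0,100,0,0,0.5,0,100,0,0,0.7,0,100,0,0,0.7,0,100,0,0,0.6,0,100],
)

```text
time_s: 28.65
eef_pos: [464.8, -306.0, 291.0]
ee_rot: [0.001, 0.692, 0.722, -0.0]
force: [0.2, 0.6, -0.2]
grip_width: 0.995
```

Emit:
arm_command(
  steps=[-0.8,0,0,0,100,-0.9,0,0,0,100,-0.5,0,0,0,100,0,0,0,0,100,0,0,0,0,100],
)

```text
time_s: 29.28
eef_pos: [355.3, -306.1, 289.2]
ee_rot: [0.0, 0.692, 0.722, -0.0]
force: [-0.4, 0.1, -0.1]
grip_width: 0.999
```

Run:
```python
from h import *
st()
a=capture("top");b=capture("side")
for n in ("tkey","fence"):
  for c in (a,b): print(n,[(np.round(r["point"]).tolist(),round(r["score"],2)) for r in search_frame(c,n)[:1]])
im=np.zeros((600,800,3),np.uint8);im[:384,:512]=b["frame"]
im[:250,540:790]=cv2.resize(b["frame"][240:340,200:300],(250,250));im[250:600,512:800]=cv2.resize(b["frame"][170:258,240:312],(288,350))
im[384:600,0:400]=cv2.resize(a["frame"][135:270,200:450],(400,216))
cv2.imwrite("pics/9.png",im)
```

```text
t 29.27 pos [ 355.31 -306.11  289.24] yaw 0.0423 F [-0.4  0.1 -0.1] T [ 0.007 -0.015 -0.002] g 0.999 q6 -1.0
tkey [([464.0, -302.0, 177.0], 0.75)]
tkey [([463.0, -313.0, 182.0], 0.97)]
fence [([597.0, 53.0, 111.0], 0.58)]
fence [([598.0, 3.0, 77.0], 0.79)]
```

View pics/9.png

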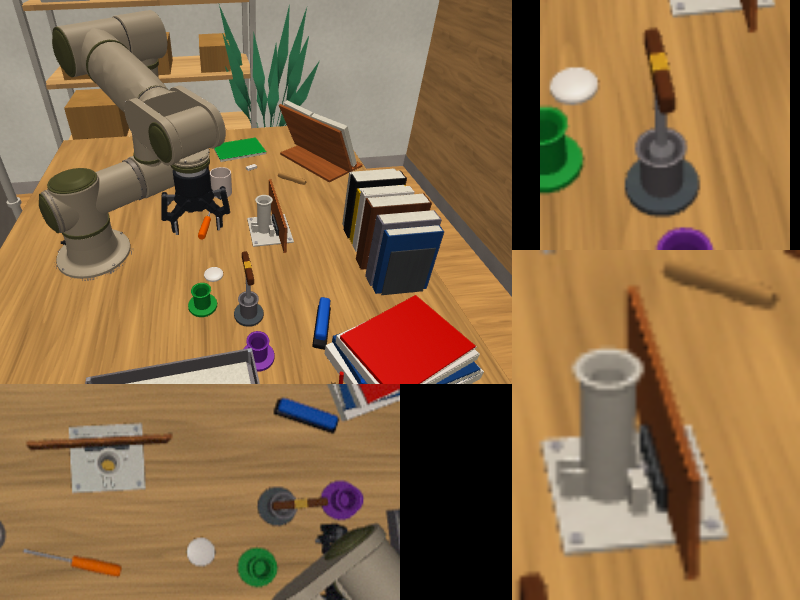

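The key stands upright in the grey stand, the board is upright with the jaw against it, and the other things look unmoved. I hand the job in.

```bash
python3 -c "
from rig import finish_job
print(finish_job())"
```

```text
the job is handed in; nothing more can be done
None
```

I tightened the board with the T-key, put the key back upright in the grey stand and handed the job in at about 29 s. `finish_job` gave no verdict.

**Seating:** The key dropped onto the square at a yaw of about -0.18 rad and seated at an origin height of about 20 mm. The contact force I felt stayed near 12 N or less.

**Tightening:** I turned clockwise through a steady torque of about 0.34 N m until it climbed to about 0.44–0.52 N m. I then backed off 0.1 rad, and the key drew off freely.

**Last checks:**
- **Key:** it rests on the stand's floor, with the tool back at its pick-up height of 154.8 mm. It looks upright in the side view.
- **Board:** it looks upright, with the jaw against it.
- **Other things:** they look unmoved by eye; I did not measure them.
- **Gripper:** it is clear, with no force on it.

**Less certain:** The grip was only inferred from noisy torque readings (about 0.03 N m scatter). Using the stated climb rate it is about 22 N, but a free fit gave about 30 N. The 22 N figure is within 20 to 30 N and the 30 N one is at its upper edge. Both should ease by about a tenth. The cameras also disagreed by up to about 8 mm on the key's y position, so I worked from relative positions and touch instead.

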